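# Set the child-safe hotplate dial to medium

### The arm

A 6-joint arm with a two-finger parallel gripper is mounted at the origin on a cart in front of the work surface, level with it; the furniture and walls round the work are solid. World frame = base frame: x ahead of the robot, y to its left, z up, the work surface at z = 0. Lengths are in m, angles in rad, forces in N, time in s.
With the tool pointing down it reaches from about 0.4 to 0.825 m from the base axis. Payload 7 kg.
Tool frame: the origin (TCP) lies at the very end of the fingers, on their centre line; the grasp point (between the pads) lies 19 mm behind it; z points along the fingers, y is the line along which they close (so a half turn about z gives the same grasp; the last joint's range is limited). The gripper opens to 88 mm and grips with 3 to 60 N. Pads are 19 mm wide; open, the fingers measure 130 mm over their backs; the gripper's body (78 mm by 193 mm) begins 47 mm behind the grasp point.
Start: joints at [-0.939, 0.359, 0.012, 0, -1.224, -0.288], TCP at [0.227, -0.635, 0.204] pointing down, gripper open.
Joint ranges: [-3.07, 3.07], [-1.43, 2.12], [-1.02, 1.25], [-3.03, 1.67], [-3.05, -0], [-3.03, 3.03]. Speed limits (rad/s): [2.39, 2.39, 3.01, 3.14, 3.14, 3.14].

### API

Orientations are given as a unit quaternion [w, x, y, z].
In Python, from plant import manip gives the robot as it stands. The module is installed in compiled form; this text tells all that it offers.
- The arm moves only by the shell command python3 -m crank 'ROWS' [OPENING] [FORCE]. ROWS is JSON, a list that holds one entry, the list of rows, each a list of 4 numbers: the shift along the tool's x, y, z in m, then the turn about the tool's z in degrees. A call has 1 to 5 rows; each row is the pose to reach, as a shift and turn from the pose commanded when the call began, along the tool's axes at that moment; what a row does not reach only later rows make up. A row lasts 1/12 s, in which the tool goes at most 41.7 mm and 7.16 degrees, less where a joint would pass 70% of its speed; a pose out of reach is approached as far as the arm can. A call with a gripper value outside its range is refused whole. OPENING is the opening, from 0 (shut) to 1 (fully open), set as the call begins (- or left out, the last holds). The fingers move at their own pace and stop on an object; FORCE is the grip in N (left out, the last holds). Time passes only in rows, so rows that repeat a pose let the fingers close. It gives the time, the measured TCP pose, the force, the opening and the grip force at its end, in the units of the state.
- manip.sense(): the state, without advancing time (a new reading comes with each control period).
- manip.read_camera(name): name is "scene" or "top"; returns a dict with "color" (384x512x3 uint8, red, green, blue), "z_map" (384x512 float32, m along the optical axis (not along the pixel's ray), 0 where there is no reading), "vertical_fov" (degrees; the focal length in pixels is half the picture's height over the tangent of half this angle, whatever the lens; pixels are square), "cx", "cy" (the principal point, pixels), "rvec" (rotation vector, rad) and "tvec" (3), from world to camera coordinates, as OpenCV has them. Camera axes: x right, y down, z forward; pixel columns grow to the right and rows downward; lengths in m; the calibration is good to about 2 mm. A picture is of the moment at which its call begins.
- manip.job_done(): hands the job in; it is judged then, once.
Trained networks look in a picture, given as the dict that the camera call returned (one of the last four; its "shot" number tells which), for a name from the list of things; names that differ only in an ending like _2 or _b are one class to them, and where a whole thing is asked for, a point or a joint stands for the part that bears it (a point fixed in the world has none). Each returns a list of dicts, best first, with "p" (0 to 1); they miss things now and then, are a little off and sometimes report something else, mostly with a low value. They report only what shows in the picture. A call takes as long as a camera call.
- manip.recognise(picture, target): "box" ([centre column, centre row, width, height] as shares, 0 to 1, of the picture: columns of its width, rows of its height, round what is visible of it).
The state is a dict: "time_s": time; "joint_positions": joint angles; "qvel": joint speeds; "joint_efforts": joint torques, N m; "ee_pos": TCP position; "tcp_rot": TCP orientation; "ft_force": force on the tool from outside, world axes, zero at the start; "ft_torque": the same for the moment, N m; "opening": finger opening in m; "grip_force": force on a finger pad.
Only numpy, scipy, OpenCV 4.12 (cv2) and the standard library are available. Lean on these libraries where they do the work, as an engineer would, in place of code of your own. Each camera call takes 0.05 s, during which the arm holds its last target. There are 200 camera calls.

### The job

The filled moka pot stands ready on the portable hotplate: switch the plate on at medium. Its dial is child-safe, so grip it and pull it straight up out of its lock, turn it clockwise from OFF (red mark) to the two-dot mark, feel for the notch there (it may lie a little to either side of the mark) and push the dial back in until it is fully home. Be gentle: do not force the lock, do not lift or drag the hotplate, do not touch or shift the pot, leave the mug and teaspoon alone, and let go at the end.

Things in the scene. Friction and masses are not known exactly. Their poses are not given: they have to be found in the camera images.
- hob: portable hotplate: steel box 310 (x) x 250 (y) x 64 mm high, 2.6 kg, loose on four rubber feet. Origin: middle of its underside; x points from its front (black panel, nearest the robot) to its back, z up. Dark cast plate 155 mm across, top 76.5 mm above the worktop, centred 55 mm behind the origin. Pulling the dial hard against its end stop (over about 13 N) lifts the front
- hob_dial (a point): fixed on the hotplate: the dial's vertical axis at panel height (64 mm), 105 mm in front of the hob's origin; axes as the hob's. Marks round it, angles from the hob's +x, counter-clockwise from above: OFF (red tick and dot) 72 deg, low (one white dot) 36, medium (two white dots) 0, straight to the back, high (three white dots) -36
- dial: the dial: dark metal grip bar 44 long x 14 wide mm, white pointer line at one end, rising 23 mm clear above a round hub (40 mm across) and skirt (49 mm). Origin: on its axis, at panel height when pushed in; x along the bar to its pointer end, z up. A hidden plastic tooth under it locks into notches of a collar in the hotplate; over 22 N of pressing or twisting between the two breaks it
- dial_grip (a point): middle of the top of the dial's grip bar, on its axis; 99.5 mm above the worktop when the dial is pushed in; moves up with the dial. Axes as the dial's
- dial_turn (a joint): dial angle, rad: 0 = pointer at the OFF mark, grows clockwise from above; low 0.63, medium 1.26, high 1.88. Turns easily (0.03 N m) when out. The notches lie up to 0.17 rad to either side of the printed marks, all by the same unknown amount; play in low, medium and high is only +-0.04 rad, in OFF +-0.21, so the start does not tell where the others are
- dial_pull (a joint): how far the dial is pulled out (up), m: 0 = fully in, 0.009 = end stop. Stiff fit: about 7 N moves it either way, and it stays where it is left. It turns only above 0.006; pushed in where there is no notch, the tooth lands on the collar at 0.006
- moka_pot: aluminium moka pot with black handle, 164 mm high, 92 mm across, about 0.4 kg, standing loose on the plate. Origin: under it, 16 mm from the middle of its base towards the handle (its -y). It must stay where it is on the plate
- mug: blue and white mug, 80 mm across, 102 mm high, loose on the worktop on the left; origin under its middle. A bystander
- teaspoon: steel teaspoon 130 mm long, lying loose on the worktop on the left; origin under its middle. A bystander

How it is judged:
On the way, in this order (a step that is already met when the one before it is completed fails the run):
1. the dial is pulled out of its lock (more than 6.5 mm) while it still points to OFF (within 0.25 rad) (value of joint dial_pull above 0.0065 m and value of joint dial_turn below 0.25 rad), for 0.1 s.
2. still pulled out, the dial is turned to near the medium mark (within 0.3 rad) (value of joint dial_pull above 0.0055 m and value of joint dial_turn between 0.957 and 1.557 rad), for 0.1 s.
At the end, for the whole second after the job is handed in: the dial is fully home (pulled out less than 1.5 mm) in the medium notch (within 0.25 rad of the medium mark), the hotplate stands level at rest within 25 mm of where it was, and the pot stands upright on it at rest (value of joint dial_pull below 0.0015 m and value of joint dial_turn between 1.007 and 1.507 rad and angle between hob's own z axis and vertical below 0.01 rad and angle between moka_pot's own z axis and vertical below 0.02 rad and linear speed of each of hob, moka_pot below 0.01 m/s and distance of hob from where it was at the start of the episode below 0.025 m); the robot touches nothing.
It fails at once if the lock is forced: more than 22 N between the dial's tooth and the collar inside the hotplate (contact force between dial and hob above 22 N).
It fails at once if the hotplate is lifted or dragged (tilted more than 0.03 rad or moved more than 25 mm) (angle between hob's own z axis and vertical above 0.03 rad or distance of hob from where it was at the start of the episode above 0.025 m).
It fails at once if the moka pot is shifted on the plate, tipped or struck (moved more than 30 mm, tilted more than 0.1 rad, or touched by the robot) (distance of moka_pot from where it was at the start of the episode above 0.03 m or angle between moka_pot's own z axis and vertical above 0.1 rad or contact force between moka_pot and the arm above 1 N or contact force between moka_pot and the fingers above 1 N).
It fails at once if the mug or the teaspoon is pushed aside (moved more than 20 mm) (distance of any of mug, teaspoon from where it was at the start of the episode above 0.02 m).
It also fails if it takes over 45 s, if anything falls off the work surface, if the arm or the gripper's body presses on something with over 40 N, if the wrist force passes 120 N, or if a joint passes its speed limit or range.

## Working session

There is one attempt and no reset: what is moved stays moved. The work goes in short steps, Python scripts to look and compute and a shell command to move; the robot and the scene stay as the last step left them, time stands still between calls to the robot, and variables do not carry over. Pictures are saved under pics/ and viewed, at most 10 in all, crops included, and the job is handed in when it is done.

```bash
mkdir -p pics
cat > h.py <<'E'
import numpy as np, cv2
from plant import manip
def cam(n):
    p=manip.read_camera(n); H,W=p["color"].shape[:2]
    f=H/2/np.tan(np.radians(p["vertical_fov"])/2)
    K=np.array([[f,0,p["cx"]],[0,f,p["cy"]],[0,0,1]]); R=cv2.Rodrigues(np.array(p["rvec"],float))[0]; t=np.array(p["tvec"],float)
    return p,K,R,t
def cloud(p,K,R,t):
    z=p["z_map"]; v,u=np.mgrid[:z.shape[0],:z.shape[1]]
    c=np.stack([(u-K[0,2])/K[0,0]*z,(v-K[1,2])/K[1,1]*z,z],-1)
    w=(c-t)@R; w[z==0]=np.nan
    return w
def onplane(u,v,h,K,R,t):
    d=R.T@np.linalg.inv(K)@np.array([u,v,1.]); o=-R.T@t
    return o+d*(h-o[2])/d[2]
E
python3 - <<'E'
from h import *
for n in("scene","top"):
    p,K,R,t=cam(n); cv2.imwrite(f"pics/{n}1.png",p["color"][:,:,::-1]); w=cloud(p,K,R,t)
    print(n,"cam at",-R.T@t)
    for k in("dial","hob","moka_pot","mug","teaspoon"):
        for r in manip.recognise(p,k)[:2]:
            b=np.array(r["box"])*[512,384,512,384]; print(k,round(r["p"],2),b.round(1),w[int(b[1]),int(b[0])].round(3))
s=manip.sense(); print(s)
E
```

```text
scene cam at [-0.0024754   0.72888566  0.76677148]
dial 0.8 [344.6 147.   19.2  21.1] [ 0.423 -0.062  0.094]
hob 0.89 [307.4 151.9 149.8  95.5] [ 0.5   -0.017  0.063]
hob 0.44 [291.3 107.1  36.8  67.2] [ 0.557 -0.015  0.17 ]
moka_pot 0.88 [293.3 107.   35.4  68.8] [ 0.555 -0.019  0.172]
mug 0.71 [179.8 263.2  58.6  61.3] [0.445 0.449 0.1  ]
teaspoon 0.71 [231.  293.8  17.3  55.6] [0.374 0.39  0.008]
top cam at [0.36044946 0.22897768 1.12380845]
dial 0.97 [399.9 217.5  24.4  25.3] [ 0.426 -0.077  0.101]
hob 0.85 [383.9 172.  146.3 160.3] [ 0.525 -0.053  0.079]
moka_pot 0.82 [398.5 135.1  71.9  63. ] [ 0.572 -0.045  0.225]
mug 0.73 [165.5 204.4  49.5  46.1] [0.464 0.417 0.065]
teaspoon 0.6 [185.4 246.   48.2  35.2] [0.376 0.381 0.014]
{'time_s': 0.6, 'joint_positions': array([-9.38910067e-01,  3.58533979e-01,  1.18630394e-02, -4.69429877e-05,
       -1.22410977e+00, -2.88086628e-01]), 'qvel': array([ 0.00023299, -0.00132072,  0.00215215,  0.00015024, -0.00145628,
       -0.00144276]), 'joint_efforts': array([ 1.56000942e-04, -5.81989396e+01,  2.93179357e+01,  6.99976623e+00,
        1.23905300e-02, -1.02083803e-05]), 'ee_pos': array([ 0.22748436, -0.63545496,  0.20427939]), 'tcp_rot': array([ 2.32476179e-05, -1.71046615e-01,  9.85262937e-01,  2.80189899e-06]), 'ft_force': array([ 0.51920002, -0.27415489,  0.31544597]), 'ft_torque': array([0.00655189, 0.02210154, 0.04344995]), 'grip_force': 0.0, 'opening': 0.08784001682563126}
```

Run:
```python
from h import *
p,K,R,t=cam("top"); w=cloud(p,K,R,t)
c=p["color"][80:270,290:480,::-1]; c=cv2.resize(c,None,fx=3,fy=3,interpolation=cv2.INTER_CUBIC); cv2.imwrite("pics/top2.png",c)
near=(abs(w[...,0]-.5)<.25)&(abs(w[...,1]+.05)<.22)
m=near&(w[...,2]>.058)&(w[...,2]<.069)
P=w[m]; print("hob z",np.median(P[:,2]),m.sum(),cv2.minAreaRect(P[:,:2].astype(np.float32)))
for n in("scene","top"):
    p,K,R,t=cam(n); w=cloud(p,K,R,t)
    m=(np.hypot(w[...,0]-.424,w[...,1]+.07)<.04)&(w[...,2]>.090)&(w[...,2]<.108)
    P=w[m]; print(n,m.sum(),P.mean(0),cv2.minAreaRect(P[:,:2].astype(np.float32)))
    for z in (.0995,.087,.068): pass
    print(np.sort(P[:,2])[[0,len(P)//2,-1]])
```

```text
hob z 0.06501389521530049 9929 ((0.5305213332176208, -0.05850958824157715), (0.30970892310142517, 0.2494242638349533), 12.511496543884277)
scene 81 [ 0.42578373 -0.07626966  0.09644002] ((0.427067369222641, -0.07719174027442932), (0.04416850209236145, 0.01452828198671341), 87.8716812133789)
[0.09006942 0.09690394 0.10016807]
top 146 [ 0.42784931 -0.08019493  0.09974677] ((0.4280969202518463, -0.08138284832239151), (0.04361429810523987, 0.0138899190351367), 86.0914306640625)
[0.09109156 0.09973173 0.10423278]
```

View pics/top2.png

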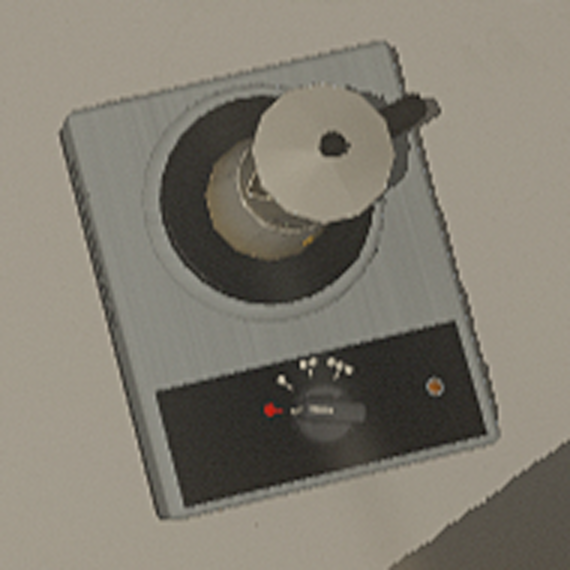

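View pics/scene1.png

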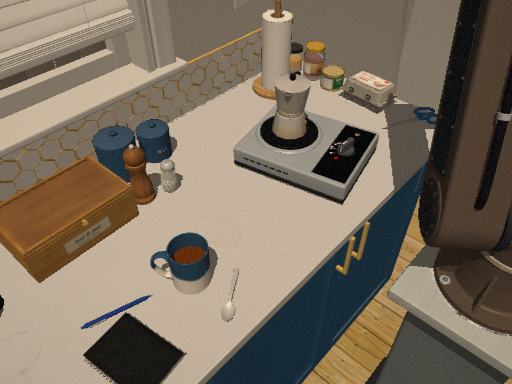

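The top crop shows the hob yawed about +12°. The dial is at crop px (325,410), pointing left at the red OFF dot, and the pot is behind it with its handle to the right. Mug and spoon are far to the left. The dial position from the hob fit matches the bar fit at (0.428, -0.081). Next I check the gripper body's clearance to the pot.

Run:
```python
from h import *
D=np.array([.428,-.0813])
for n in("scene","top"):
    p,K,R,t=cam(n); w=cloud(p,K,R,t)
    m=(np.hypot(w[...,0]-.58,w[...,1]+.05)<.12)&(w[...,2]>.13)&(w[...,2]<.26)
    P=w[m]; d=P[:,:2]-D; r=np.hypot(*d.T); i=np.argsort(r)[:3]
    print(n,m.sum(),P.min(0),P.max(0)); print(np.c_[P[i],r[i]].round(4))
    for a,b in((.13,.16),(.16,.19),(.19,.215),(.215,.25)):
        s=(P[:,2]>a)&(P[:,2]<b)
        if s.any(): print(a,b,s.sum(),r[s].min().round(4),P[s].min(0).round(3),P[s].max(0).round(3))
s=manip.sense(); print(s['time_s'])
# tool-frame shift from the start to above dial
q=s['tcp_rot']; from scipy.spatial.transform import Rotation as Ro
Rt=Ro.from_quat(np.r_[q[1:],q[0]]).as_matrix(); print(Rt.round(4))
print("shift",Rt.T@(np.r_[D,.20]-s['ee_pos']))
ya=np.degrees(np.arctan2(Rt[1,1],Rt[0,1])); print("y angle",ya)
```

```text
scene 1403 [ 0.53664562 -0.11374735  0.13000921] [0.62791845 0.00329154 0.23915958]
[[ 0.5366 -0.0454  0.2148  0.1144]
 [ 0.538  -0.0477  0.2105  0.115 ]
 [ 0.5408 -0.0585  0.2156  0.1151]]
0.13 0.16 284 0.1223 [ 0.546 -0.062  0.13 ] [ 0.616 -0.008  0.16 ]
0.16 0.19 294 0.1185 [ 0.541 -0.072  0.16 ] [ 0.615 -0.003  0.19 ]
0.19 0.215 325 0.1144 [ 0.537 -0.114  0.19 ] [0.628 0.003 0.215]
0.215 0.25 500 0.1151 [ 0.54  -0.088  0.215] [ 0.625 -0.002  0.239]
top 2155 [ 0.5389074  -0.12366174  0.13032516] [0.62807332 0.00123317 0.24377076]
[[ 0.5391 -0.0501  0.2161  0.1154]
 [ 0.5415 -0.0587  0.2132  0.1157]
 [ 0.5409 -0.0559  0.2161  0.1157]]
0.13 0.16 170 0.1227 [ 0.546 -0.123  0.13 ] [ 0.615 -0.01   0.16 ]
0.16 0.19 70 0.121 [ 0.543 -0.124  0.16 ] [ 0.614 -0.006  0.19 ]
0.19 0.215 225 0.1157 [ 0.54  -0.118  0.19 ] [0.625 0.001 0.215]
0.215 0.25 1690 0.1154 [ 0.539 -0.092  0.215] [ 0.628 -0.002  0.244]
0.85
[[-0.9415 -0.3371  0.    ]
 [-0.3371  0.9415 -0.    ]
 [-0.     -0.     -1.    ]]
shift [-0.37556683  0.45417207  0.00427814]
y angle 109.69991250291093
```

```bash
python3 -m crank '[[[-0.026,0.0315,-0.004,0],[-0.052,0.063,-0.008,0],[-0.078,0.0944,-0.012,0],[-0.104,0.1258,-0.016,0],[-0.13,0.1573,-0.02,0]]]' 0.5 10 && python3 -m crank '[[[-0.026,0.0315,0,0],[-0.052,0.063,0,0],[-0.078,0.0944,0,0],[-0.104,0.1258,0,0],[-0.13,0.1573,0,0]]]' && python3 -m crank '[[[-0.026,0.0315,0,0],[-0.052,0.063,0,0],[-0.078,0.0944,0,0],[-0.104,0.1258,0,0],[-0.1156,0.1398,0,0]]]' && python3 -m crank '[[[0,0,0,-7],[0,0,0,-14],[0,0,0,-21],[0,0,0,-28],[0,0,0,-35]]]'
```

```text
time_s: 1.27
ee_pos: [0.297, -0.442, 0.2244]
tcp_rot: [0.0, -0.171, 0.985, -0.0]
ft_force: [1.3, 0.8, 0.3]
opening: 0.06
grip_force: 0.0
time_s: 1.68
ee_pos: [0.3664, -0.2499, 0.2247]
tcp_rot: [0.001, -0.171, 0.985, -0.0]
ft_force: [1.2, -0.5, -0.2]
opening: 0.0437
grip_force: 0.0
time_s: 2.1
ee_pos: [0.4291, -0.0776, 0.2248]
tcp_rot: [0.001, -0.172, 0.985, 0.0]
ft_force: [1.0, -0.6, 1.2]
opening: 0.0438
grip_force: 0.0
time_s: 2.52
ee_pos: [0.428, -0.0809, 0.2244]
tcp_rot: [0.0, -0.462, 0.887, -0.0]
ft_force: [1.3, -0.1, 0.5]
opening: 0.0438
grip_force: 0.0
```

```bash
python3 -m crank '[[[0,0,0,-7],[0,0,0,-14],[0,0,0,-21],[0,0,0,-28],[0,0,0,-32]]]' && python3 -m crank '[[[0,0,0,0]]]'
python3 - <<'E'
from h import *
from scipy.spatial.transform import Rotation as Ro
s=manip.sense(); q=s['tcp_rot']; Rt=Ro.from_quat(np.r_[q[1:],q[0]]).as_matrix()
print(s['joint_positions'].round(3),np.degrees(np.arctan2(Rt[1,1],Rt[0,1])),"shift to grasp",(Rt.T@(np.array([.428,-.0813,.080])-s['ee_pos'])).round(4))
p,K,R,t=cam("scene"); c=p["color"][40:240,220:470,::-1]; cv2.imwrite("pics/s3.png",cv2.resize(c,None,fx=3,fy=3))
E
```

```text
time_s: 2.93
ee_pos: [0.428, -0.0811, 0.2245]
tcp_rot: [0.0, -0.689, 0.725, -0.0]
ft_force: [-0.2, 0.3, 0.7]
opening: 0.0437
grip_force: 0.0
time_s: 3.02
ee_pos: [0.428, -0.0811, 0.2245]
tcp_rot: [0.0, -0.688, 0.726, -0.0]
ft_force: [0.2, 0.2, 0.6]
opening: 0.0443
grip_force: 0.0
[ 0.269 -0.064 -0.45   0.    -1.185 -0.323] 176.87880793312635 shift to grasp [0.0002 0.     0.1445]
```

View pics/s3.png

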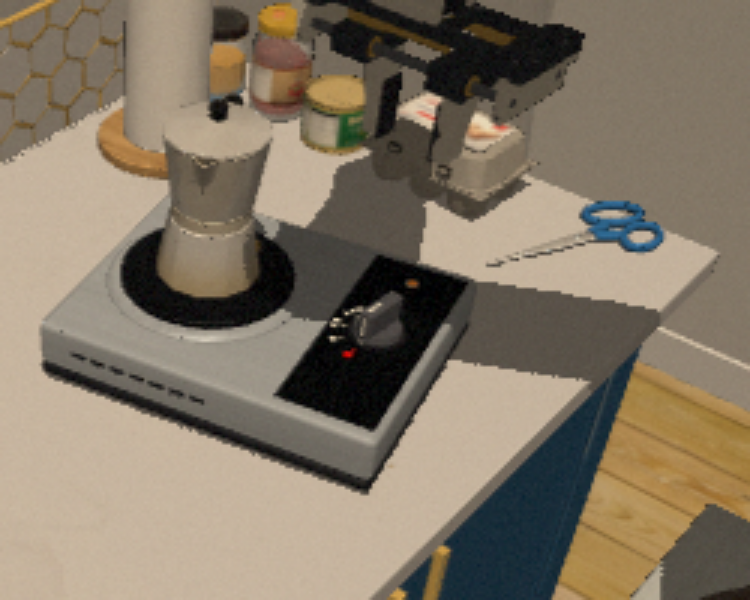

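The gripper (crop px 460,110) hangs above the dial, with the fingers straddling the bar front to back and the pot clear. Now I descend.

```bash
python3 -m crank '[[[0,0,0.03,0],[0,0,0.06,0],[0,0,0.08,0],[0,0,0.095,0],[0,0,0.11,0]]]' && python3 -m crank '[[[0,0,0.01,0],[0,0,0.02,0],[0,0,0.028,0],[0,0,0.034,0],[0,0,0.034,0]]]' && python3 -m crank '[[[0,0,0,0],[0,0,0,0],[0,0,0,0],[0,0,0,0],[0,0,0,0]]]' 0.1 20
```

```text
time_s: 3.48
ee_pos: [0.4276, -0.0812, 0.1133]
tcp_rot: [-0.0, -0.685, 0.728, 0.0]
ft_force: [-0.5, -0.1, 0.6]
opening: 0.0436
grip_force: 0.0
time_s: 3.9
ee_pos: [0.4273, -0.0812, 0.0793]
tcp_rot: [-0.001, -0.686, 0.728, 0.0]
ft_force: [0.2, 0.2, 0.3]
opening: 0.0434
grip_force: 0.0
time_s: 4.32
ee_pos: [0.4282, -0.081, 0.0806]
tcp_rot: [0.0, -0.686, 0.727, -0.0]
ft_force: [0.2, 0.3, -0.1]
opening: 0.0161
grip_force: 0.0
```

```bash
python3 -m crank '[[[0,0,0,0],[0,0,0,0],[0,0,0,0]]]' && python3 -m crank '[[[0,0,-0.001,0],[0,0,-0.002,0],[0,0,-0.003,0]]]'
```

```text
time_s: 4.57
ee_pos: [0.428, -0.0811, 0.0803]
tcp_rot: [0.0, -0.686, 0.727, -0.0]
ft_force: [-0.2, -0.4, 0.3]
opening: 0.0089
grip_force: 0.0
time_s: 4.82
ee_pos: [0.428, -0.0811, 0.0834]
tcp_rot: [0.0, -0.686, 0.727, -0.0]
ft_force: [-0.7, 0.4, -0.0]
opening: 0.0089
grip_force: 0.0
```

Run:
```python
from h import *
p,K,R,t=cam("scene"); a=cv2.resize(p["color"][90:190,300:400,::-1],None,fx=4,fy=4)
P=np.array([[.428,-.0813,.0995],[.428,-.0813,.064]]); 
print([ (lambda x:(x[:2]/x[2]).round(1))(K@(R@x+t)) for x in P])
p,K,R,t=cam("top"); b=cv2.resize(p["color"][160:260,350:450,::-1],None,fx=4,fy=4)
cv2.imwrite("pics/g4.png",np.hstack([a,b]))
print([ (lambda x:(x[:2]/x[2]).round(1))(K@(R@x+t)) for x in P], manip.sense()['opening'],manip.sense()['grip_force'])
```

```text
[array([347. , 139.8]), array([345., 151.])]
[array([401., 216.]), array([396.1, 217.2])] 0.008878958574706082 0.0
```

View pics/g4.png

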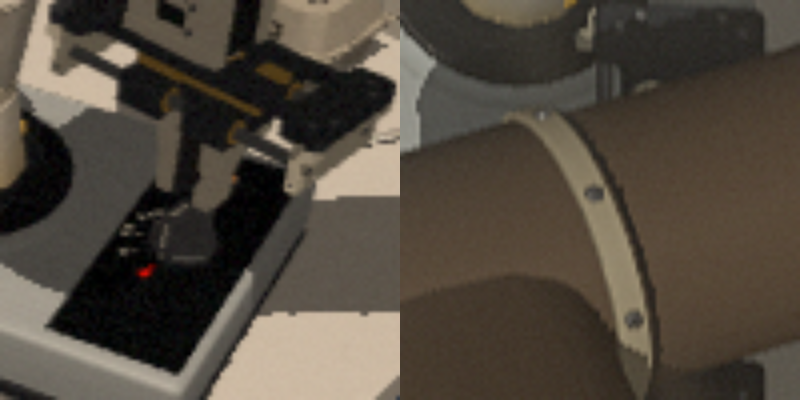

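Fingers reached 8.9 mm with no grip force, though the bar is 14 mm wide, so they are not on the bar. The left half shows the finger ends at about crop (185-215, 200), just where the dial top begins. I'll check the depths.

Run:
```python
from h import *
p,K,R,t=cam("scene"); w=cloud(p,K,R,t)
for v in range(128,156,2):
    print(v,' '.join('%d,%d,%d'%tuple((w[v,u]*1000).round()) if np.isfinite(w[v,u]).all() else '-' for u in range(336,358,2)))
cv2.imwrite("pics/g5.png",cv2.resize(p["color"][115:165,320:380,::-1],None,fx=12,fy=12,interpolation=cv2.INTER_NEAREST))
s=manip.sense(); print(s['ee_pos'],s['time_s'])
```

```text
128 503,-149,63 500,-155,62 447,-71,132 442,-72,133 436,-71,136 433,-76,135 431,-82,133 420,-71,144 413,-67,150 409,-69,150 404,-69,153
130 499,-144,62 494,-146,63 446,-70,127 442,-73,127 436,-73,129 433,-77,129 433,-86,124 418,-69,140 412,-66,145 406,-65,148 404,-71,146
132 491,-131,66 487,-136,65 446,-72,119 440,-72,122 436,-73,124 432,-76,124 424,-71,131 417,-69,135 - 407,-69,140 406,-77,136
134 486,-125,65 484,-131,63 444,-70,115 438,-69,119 433,-71,120 433,-81,115 422,-70,126 416,-68,130 411,-68,133 406,-70,134 407,-82,127
136 484,-122,61 477,-121,65 443,-71,109 436,-68,114 433,-72,114 432,-80,110 420,-68,122 416,-69,124 410,-69,126 410,-78,122 409,-86,118
138 478,-113,62 474,-117,63 469,-119,64 466,-123,63 434,-75,106 458,-131,63 418,-66,118 415,-70,118 409,-69,121 408,-76,118 408,-87,112
140 473,-107,61 469,-110,62 465,-114,62 459,-114,65 458,-122,61 430,-79,99 420,-71,109 413,-68,114 409,-71,114 408,-78,111 434,-141,63
142 470,-102,59 465,-104,61 460,-105,63 434,-68,97 430,-71,97 426,-74,98 423,-79,96 413,-70,107 409,-72,108 431,-127,65 430,-134,62
144 464,-94,60 460,-97,61 435,-62,94 428,-60,99 426,-67,95 422,-69,97 421,-76,93 420,-86,88 420,-96,82 429,-124,62 424,-125,64
146 459,-87,61 445,-73,76 432,-59,91 427,-59,94 422,-60,96 422,-70,90 421,-78,86 421,-89,79 420,-98,74 424,-116,63 419,-117,65
148 449,-70,69 443,-70,73 432,-60,84 426,-59,88 422,-62,88 419,-67,86 422,-82,77 418,-86,76 415,-90,75 420,-111,61 416,-113,62
150 445,-65,68 438,-62,74 431,-60,79 425,-59,82 423,-66,79 421,-71,77 418,-76,76 415,-81,75 411,-83,75 412,-96,68 410,-104,63
152 442,-61,65 437,-62,68 429,-58,74 424,-60,75 420,-62,76 418,-68,74 414,-71,75 410,-75,74 406,-77,75 407,-89,68 407,-100,61
154 438,-56,64 432,-55,68 428,-57,69 424,-60,69 419,-62,71 415,-65,71 411,-67,72 408,-72,70 406,-78,69 404,-86,64 402,-92,62
[ 0.42803694 -0.08104618  0.08337176] 4.9667
```

View pics/g5.png

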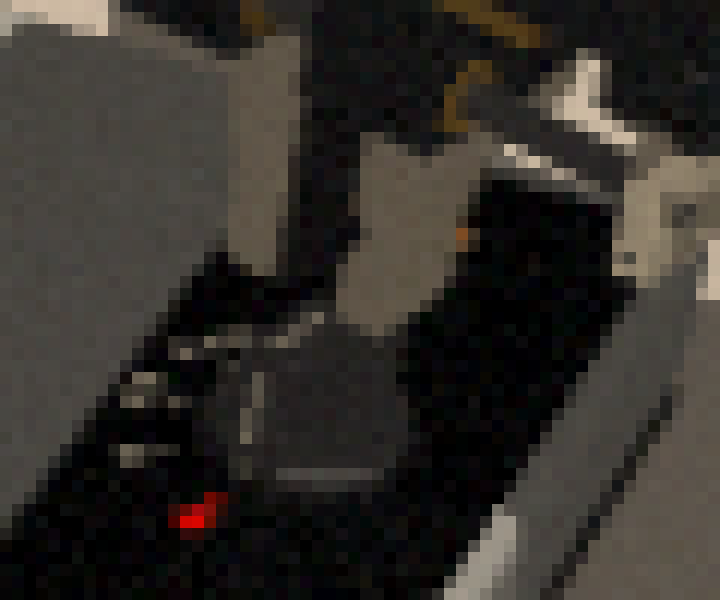

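The depth map puts the finger ends at z≈0.106, just above the bar top at 0.0995, while the reported TCP is 0.083. The empty closing fits that. I'll open and measure the finger ends properly before lowering.

```bash
python3 -m crank '[[[0,0,-0.005,0],[0,0,-0.01,0],[0,0,-0.02,0],[0,0,-0.03,0],[0,0,-0.03,0]]]' 0.5 20
python3 - <<'E'
from h import *
s=manip.sense(); print(s['ee_pos'],s['opening'])
p,K,R,t=cam("scene"); w=cloud(p,K,R,t)
m=(abs(w[...,0]-.428)<.07)&(abs(w[...,1]+.081)<.03)&(w[...,2]>.104)
for a,b in((.36,.41),(.41,.446),(.446,.5)):
    P=w[m&(w[...,0]>a)&(w[...,0]<b)]
    if len(P): 
        P=P[np.argsort(P[:,2])]; print(a,len(P)); print(P[:8].round(4)); Q=P[P[:,2]<P[0,2]+.03]; print(Q.min(0),Q.max(0))
cv2.imwrite("pics/g6.png",cv2.resize(p["color"][90:165,310:400,::-1],None,fx=8,fy=8,interpolation=cv2.INTER_NEAREST))
for x in ([.406,-.0715,s['ee_pos'][2]],[.450,-.0715,s['ee_pos'][2]]):
    q=K@(R@np.array(x)+t); print("proj TCP end",((q[:2]/q[2]-[310,90])*8).round())
E
```

```text
time_s: 5.38
ee_pos: [0.4294, -0.0809, 0.1154]
tcp_rot: [0.001, -0.687, 0.727, -0.001]
ft_force: [0.4, -0.1, 0.6]
opening: 0.0366
grip_force: 0.0
[ 0.42935236 -0.08093494  0.11537443] 0.0366155122986932
0.36 1588
[[ 0.4045 -0.0701  0.1376]
 [ 0.4098 -0.0695  0.1383]
 [ 0.3978 -0.0681  0.139 ]
 [ 0.3963 -0.0742  0.1394]
 [ 0.4013 -0.0689  0.1398]
 [ 0.3953 -0.0897  0.1404]
 [ 0.4065 -0.0681  0.1406]
 [ 0.3944 -0.0837  0.1411]]
[ 0.39209124 -0.0922269   0.13761032] [ 0.40978128 -0.06252485  0.16712703]
0.41 566
[[ 0.4111 -0.0701  0.1431]
 [ 0.4101 -0.0674  0.1479]
 [ 0.445  -0.0856  0.1481]
 [ 0.4108 -0.0719  0.151 ]
 [ 0.4103 -0.0691  0.1584]
 [ 0.4119 -0.0713  0.1594]
 [ 0.4101 -0.0708  0.1661]
 [ 0.4106 -0.0708  0.1687]]
[ 0.41010331 -0.08562597  0.14312136] [ 0.44503899 -0.06738544  0.17243889]
0.446 735
[[ 0.4501 -0.0834  0.1352]
 [ 0.4483 -0.072   0.1361]
 [ 0.4522 -0.0733  0.1365]
 [ 0.4468 -0.0824  0.1373]
 [ 0.448  -0.0755  0.1374]
 [ 0.4473 -0.0872  0.1375]
 [ 0.4613 -0.0734  0.1381]
 [ 0.4488 -0.072   0.1388]]
[ 0.446175   -0.09299361  0.13522028] [ 0.46468181 -0.06732468  0.16431386]
proj TCP end [347. 400.]
proj TCP end [226. 342.]
```

View pics/g6.png

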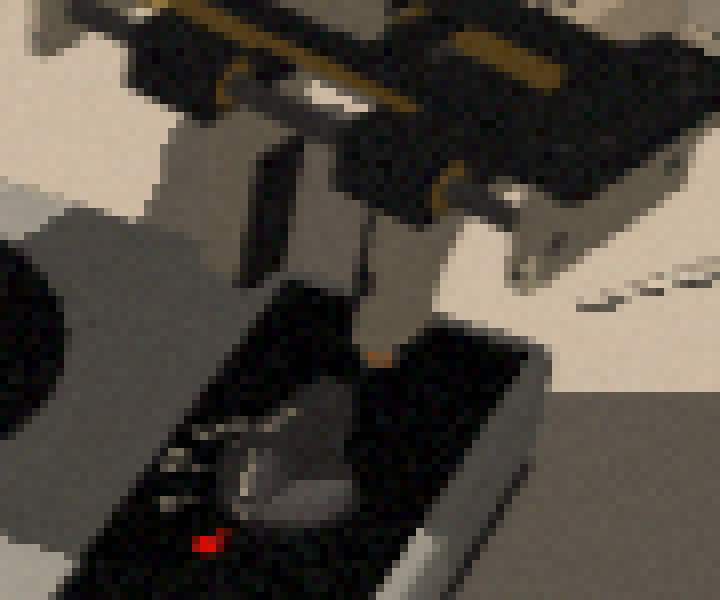

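The finger ends really are ≈21 mm above the reported TCP (tips at z≈0.136 with TCP at 0.115); x and y agree. I'll account for this, lowering in steps while watching the force.

```bash
python3 -m crank '[[[0,0,0.015,0],[0,0,0.03,0],[0,0,0.04,0],[0,0,0.045,0],[0,0,0.045,0]]]' && python3 -m crank '[[[0,0,0.002,0],[0,0,0.004,0],[0,0,0.006,0],[0,0,0.006,0]]]'
python3 - <<'E'
from h import *
s=manip.sense(); print(s['ee_pos'],s['ft_force'])
E
```

```text
time_s: 5.85
ee_pos: [0.427, -0.0813, 0.0671]
tcp_rot: [-0.001, -0.686, 0.727, 0.001]
ft_force: [-0.8, -0.8, 0.0]
opening: 0.0437
grip_force: 0.0
time_s: 6.18
ee_pos: [0.428, -0.081, 0.0623]
tcp_rot: [0.0, -0.686, 0.727, -0.0]
ft_force: [0.2, -0.2, -0.1]
opening: 0.0434
grip_force: 0.0
[ 0.4280213  -0.08103525  0.06227917] [ 0.15396259 -0.15854461 -0.07051905]
```

```bash
python3 -m crank '[[[0,0,0.001,0],[0,0,0.002,0],[0,0,0.002,0]]]' && python3 -m crank '[[[0,0,0,0],[0,0,0,0],[0,0,0,0],[0,0,0,0],[0,0,0,0]]]' 0.0 25 && python3 -m crank '[[[0,0,0,0],[0,0,0,0]]]'
```

```text
time_s: 6.43
ee_pos: [0.4279, -0.0811, 0.0602]
tcp_rot: [0.0, -0.686, 0.727, 0.0]
ft_force: [-0.3, -0.2, -0.1]
opening: 0.044
grip_force: 0.0
time_s: 6.85
ee_pos: [0.428, -0.0811, 0.0603]
tcp_rot: [0.0, -0.686, 0.727, -0.0]
ft_force: [-0.8, 0.6, -0.7]
opening: 0.016
grip_force: 0.0
time_s: 7.02
ee_pos: [0.4279, -0.0811, 0.0603]
tcp_rot: [-0.0, -0.686, 0.727, 0.0]
ft_force: [0.2, 0.3, 0.5]
opening: 0.0138
grip_force: 25.0
```

```bash
python3 -m crank '[[[0,0,-0.001,0],[0,0,-0.002,0],[0,0,-0.003,0],[0,0,-0.003,0]]]' && python3 -m crank '[[[0,0,-0.001,0],[0,0,-0.002,0],[0,0,-0.003,0],[0,0,-0.004,0],[0,0,-0.0045,0]]]' && python3 -m crank '[[[0,0,0,0],[0,0,0,0]]]'
```

```text
time_s: 7.35
ee_pos: [0.4279, -0.0811, 0.0632]
tcp_rot: [-0.0, -0.686, 0.727, 0.0]
ft_force: [1.3, -0.8, -5.3]
opening: 0.0137
grip_force: 25.0
time_s: 7.77
ee_pos: [0.4279, -0.0811, 0.0679]
tcp_rot: [-0.0, -0.686, 0.727, 0.0]
ft_force: [1.9, -0.6, -6.8]
opening: 0.0138
grip_force: 25.0
time_s: 7.93
ee_pos: [0.4279, -0.0811, 0.0679]
tcp_rot: [0.0, -0.686, 0.727, -0.0]
ft_force: [-0.0, 0.3, -3.4]
opening: 0.0136
grip_force: 25.0
```

Run:
```python
from h import *
p,K,R,t=cam("scene"); w=cloud(p,K,R,t)
m=(abs(w[...,0]-.4285)<.0055)&(abs(w[...,1]+.065)<.005)&(w[...,2]>.08)&(w[...,2]<.115)
print(np.sort(w[m][:,2]).round(4))
m=(abs(w[...,0]-.475)<.01)&(abs(w[...,1]+.0)<.03)&(w[...,2]>.05)&(w[...,2]<.08); print("panel z",np.median(w[m][:,2]))
```

```text
[0.0801 0.082  0.0821 0.0839 0.0854 0.086  0.0863 0.0886 0.0917 0.0936
 0.0976 0.0982 0.1016 0.102  0.1021 0.1031 0.1032 0.1042 0.1043 0.1045
 0.1051 0.1053 0.1053 0.1054 0.1057 0.1059 0.1063 0.1071 0.1071 0.1077]
panel z 0.06223687405882419
```

```bash
python3 -m crank '[[[0,0,-0.0005,0],[0,0,-0.0005,4],[0,0,-0.0005,8],[0,0,-0.0005,12],[0,0,-0.0005,16]]]' && python3 -m crank '[[[0,0,0,5],[0,0,0,10],[0,0,0,15],[0,0,0,20],[0,0,0,25]]]'  && python3 -m crank '[[[0,0,0,5],[0,0,0,10],[0,0,0,15],[0,0,0,20],[0,0,0,25]]]'  && python3 -m crank '[[[0,0,0,4],[0,0,0,8],[0,0,0,8],[0,0,0,8]]]'
python3 - <<'E'
from h import *
from scipy.spatial.transform import Rotation as Ro
s=manip.sense(); q=s['tcp_rot']; Rt=Ro.from_quat(np.r_[q[1:],q[0]]).as_matrix()
print(s['ee_pos'],s['ft_torque'],"bar angle",np.degrees(np.arctan2(Rt[1,1],Rt[0,1]))-90)
p,K,R,t=cam("scene"); cv2.imwrite("pics/m7.png",cv2.resize(p["color"][90:190,290:410,::-1],None,fx=6,fy=6,interpolation=cv2.INTER_NEAREST))
E
```

```text
time_s: 8.4
ee_pos: [0.428, -0.0811, 0.0683]
tcp_rot: [0.0, -0.577, 0.817, -0.0]
ft_force: [1.7, 0.0, -5.7]
opening: 0.0138
grip_force: 25.0
time_s: 8.82
ee_pos: [0.4281, -0.0811, 0.0683]
tcp_rot: [0.0, -0.386, 0.922, -0.0]
ft_force: [3.0, -0.4, -5.8]
opening: 0.0141
grip_force: 25.0
time_s: 9.23
ee_pos: [0.4281, -0.0812, 0.0683]
tcp_rot: [0.0, -0.178, 0.984, -0.0]
ft_force: [2.0, -1.3, -5.3]
opening: 0.0139
grip_force: 25.0
time_s: 9.57
ee_pos: [0.4281, -0.0812, 0.0683]
tcp_rot: [0.0, -0.112, 0.994, -0.0]
ft_force: [2.5, -2.9, -6.7]
opening: 0.014
grip_force: 25.0
[ 0.42810475 -0.0811991   0.0682799 ] [-0.83654886 -0.98171956 -0.0410387 ] bar angle 12.82714492536114
```

View pics/m7.png

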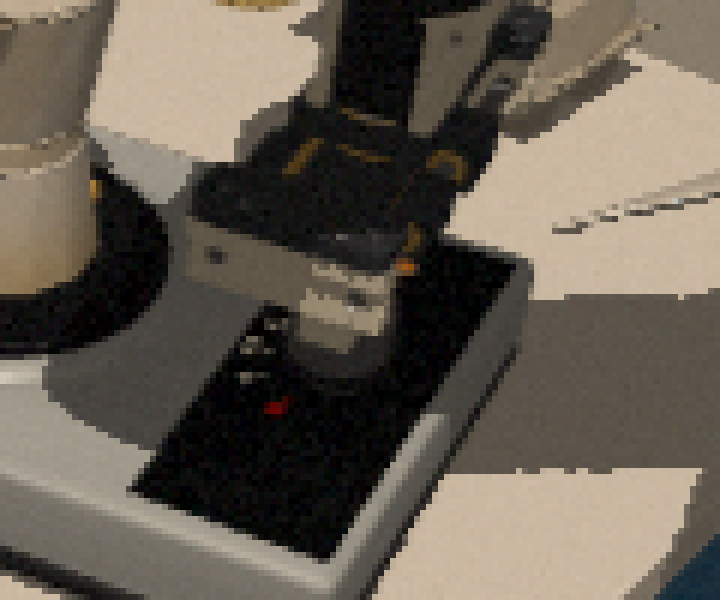

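The dial (crop px 345,340) now points to the two-dot mark; pot and hob are in place. Now I press gently to find the collar.

```bash
python3 -m crank '[[[0,0,0.0005,0],[0,0,0.001,0],[0,0,0.0015,0],[0,0,0.0015,0]]]' && python3 -m crank '[[[0,0,0.0003,0],[0,0,0.0006,0],[0,0,0.0006,0]]]' && python3 -m crank '[[[0,0,0.0003,0],[0,0,0.0003,0]]]'
```

```text
time_s: 9.95
ee_pos: [0.4282, -0.0812, 0.0674]
tcp_rot: [0.0, -0.111, 0.994, -0.0]
ft_force: [0.2, -1.7, 4.1]
opening: 0.0139
grip_force: 25.0
time_s: 10.2
ee_pos: [0.4282, -0.0812, 0.0667]
tcp_rot: [0.0, -0.111, 0.994, -0.0]
ft_force: [-1.2, -1.7, 5.8]
opening: 0.0139
grip_force: 25.0
time_s: 10.37
ee_pos: [0.4282, -0.0812, 0.0664]
tcp_rot: [0.0, -0.111, 0.994, -0.0]
ft_force: [-0.7, -1.4, 4.8]
opening: 0.0135
grip_force: 25.0
```

```bash
python3 -m crank '[[[0,0,0.0003,0],[0,0,0.0003,0]]]' && python3 -m crank '[[[0,0,0.0003,0],[0,0,0.0003,0]]]'
```

```text
time_s: 10.53
ee_pos: [0.4282, -0.0812, 0.0661]
tcp_rot: [0.0, -0.111, 0.994, -0.0]
ft_force: [-0.3, -2.1, 3.8]
opening: 0.0138
grip_force: 25.0
time_s: 10.7
ee_pos: [0.4282, -0.0812, 0.0659]
tcp_rot: [0.0, -0.111, 0.994, -0.0]
ft_force: [-1.2, -2.0, 5.9]
opening: 0.0138
grip_force: 25.0
```

```bash
python3 -m crank '[[[0,0,0.0003,0],[0,0,0.0003,0]]]'
```

```text
time_s: 10.87
ee_pos: [0.4282, -0.0812, 0.0656]
tcp_rot: [0.0, -0.111, 0.994, -0.0]
ft_force: [-2.1, -1.9, 7.3]
opening: 0.0137
grip_force: 25.0
```

```bash
python3 -m crank '[[[0,0,0.0003,0],[0,0,0.0003,0]]]';  python3 -m crank '[[[0,0,0,0],[0,0,0,0]]]'
```

```text
time_s: 11.03
ee_pos: [0.4282, -0.0812, 0.0654]
tcp_rot: [0.0, -0.111, 0.994, -0.0]
ft_force: [-2.6, -1.4, 6.4]
opening: 0.0139
grip_force: 25.0
time_s: 11.2
ee_pos: [0.4282, -0.0812, 0.0654]
tcp_rot: [0.0, -0.111, 0.994, -0.0]
ft_force: [-2.1, -2.0, 7.8]
opening: 0.0138
grip_force: 25.0
```

```bash
python3 -m crank '[[[0,0,0.0003,0],[0,0,0.0003,0]]]';  python3 -m crank '[[[0,0,0.0003,0],[0,0,0.0003,0]]]'
```

```text
time_s: 11.37
ee_pos: [0.4282, -0.0812, 0.0649]
tcp_rot: [0.0, -0.111, 0.994, -0.0]
ft_force: [-0.7, -2.4, 3.3]
opening: 0.0139
grip_force: 25.0
time_s: 11.53
ee_pos: [0.4282, -0.0812, 0.0645]
tcp_rot: [0.0, -0.111, 0.994, -0.0]
ft_force: [-0.9, -2.1, 6.5]
opening: 0.0138
grip_force: 25.0
```

```bash
python3 -m crank '[[[0,0,0.0003,0],[0,0,0.0006,0],[0,0,0.0006,0]]]';  python3 -m crank '[[[0,0,0.0003,0],[0,0,0.0006,0],[0,0,0.0006,0]]]'
python3 - <<'E'
from h import *
p,K,R,t=cam("scene"); w=cloud(p,K,R,t)
from scipy.spatial.transform import Rotation as Ro
s=manip.sense(); q=s['tcp_rot']; Rt=Ro.from_quat(np.r_[q[1:],q[0]]).as_matrix()
print(s['ft_torque'],s['ft_force'],"bar angle",np.degrees(np.arctan2(Rt[1,1],Rt[0,1]))-90)
a=np.radians(12.5); d=w[...,:2]-[.428,-.0813]; x=d@[np.cos(a),np.sin(a)]; y=d@[-np.sin(a),np.cos(a)]
for n,m in(("bar front end",(x<-.012)&(x>-.024)&(abs(y)<.006)),("hub",(np.hypot(x,y)<.019)&(abs(y)>.009)&(x<-.0))):
    z=w[...,2][m&(w[...,2]>.06)&(w[...,2]<.115)]; print(n,np.sort(z).round(4)[-25:])
E
```

```text
time_s: 11.78
ee_pos: [0.4282, -0.0812, 0.064]
tcp_rot: [0.0, -0.111, 0.994, -0.0]
ft_force: [-2.4, -2.1, 7.1]
opening: 0.014
grip_force: 25.0
time_s: 12.03
ee_pos: [0.4282, -0.0812, 0.0634]
tcp_rot: [0.0, -0.111, 0.994, -0.0]
ft_force: [-0.7, -1.5, 8.2]
opening: 0.014
grip_force: 25.0
[-0.5864853   0.62585015  0.15134827] [-0.50813942 -0.76079511  7.61694043] bar angle 12.758479441650849
bar front end [0.0676 0.0696 0.0698 0.0711 0.072  0.0725 0.0726 0.0729 0.0729 0.0745
 0.0779 0.0794 0.0835 0.0855 0.0884 0.0892 0.091  0.092  0.0944 0.0972
 0.0978 0.1007 0.1008 0.1015 0.1024]
hub [0.0607 0.0619 0.0627 0.0743 0.0744 0.0776 0.0776 0.0777 0.0779 0.078
 0.0782 0.0783 0.079  0.0793 0.0793 0.0822 0.0842]
```

The force stayed at the friction level and the dial is past the collar, about 3 mm out, so the tooth is in the notch. There is a little twist torque (+0.15 N m), which I'll relieve while pushing home.

```bash
T='import sys
from plant import manip
s=manip.sense();print("TORQUE",s["ft_torque"].round(3),s["ft_force"].round(1))'; python3 -c "$T"; python3 -m crank '[[[0,0,0,-0.5],[0,0,0,-0.5]]]' >/dev/null; python3 -c "$T"; python3 -m crank '[[[0,0,0,-0.5],[0,0,0,-0.5]]]'>/dev/null;  python3 -c "$T"
```

```text
TORQUE [-0.586  0.626  0.151] [-0.5 -0.8  7.6]
TORQUE [-0.623  0.633  0.108] [-2.1 -0.8  6.5]
TORQUE [-0.746  0.514  0.075] [-1.5 -1.9  6.5]
```

```bash
T='from plant import manip
s=manip.sense();print("TORQUE",s["ft_torque"].round(3),s["ft_force"].round(1),s["ee_pos"].round(4))'; python3 -m crank '[[[0,0,0,-0.5],[0,0,0,-1],[0,0,0,-1]]]' >/dev/null; python3 -c "$T"; python3 -m crank '[[[0,0,0.0003,0],[0,0,0.0006,0],[0,0,0.0006,0]]]'>/dev/null;  python3 -c "$T"; python3 -m crank '[[[0,0,0.0003,0],[0,0,0.0006,0],[0,0,0.0006,0]]]'>/dev/null;  python3 -c "$T"
```

```text
TORQUE [-0.831  0.332 -0.048] [-0.5 -2.5  5.4] [ 0.4282 -0.0812  0.0633]
TORQUE [-0.829  0.254  0.034] [-0.6 -1.4  4.2] [ 0.4282 -0.0812  0.0626]
TORQUE [-0.861  0.207  0.01 ] [-0.9 -1.8  4.2] [ 0.4282 -0.0812  0.062 ]
```

```bash
T='from plant import manip
s=manip.sense();print("TORQUE",s["ft_torque"].round(3),s["ft_force"].round(1),s["ee_pos"].round(4))'; python3 -m crank '[[[0,0,0.0003,0],[0,0,0.0006,0],[0,0,0.0006,0]]]'>/dev/null;  python3 -c "$T"; python3 -m crank '[[[0,0,0.0003,0],[0,0,0.0006,0],[0,0,0.0006,0]]]'>/dev/null;  python3 -c "$T"; python3 -m crank '[[[0,0,0.0003,0],[0,0,0.0003,0]]]'>/dev/null;  python3 -c "$T"
```

```text
TORQUE [-0.833  0.204 -0.014] [-0.9 -2.6  4.3] [ 0.4282 -0.0812  0.0614]
TORQUE [-0.855  0.187  0.039] [-0.2 -2.4  4.7] [ 0.4282 -0.0812  0.0608]
TORQUE [-0.92   0.182  0.008] [-0.9 -1.9  4.3] [ 0.4282 -0.0812  0.0605]
```

```bash
T='from plant import manip
s=manip.sense();print("TORQUE",s["ft_torque"].round(3),s["ft_force"].round(1),s["ee_pos"].round(4))'; python3 -m crank '[[[0,0,0.0002,0],[0,0,0.0002,0]]]'>/dev/null;  python3 -c "$T"; python3 -m crank '[[[0,0,0.0002,0],[0,0,0.0002,0]]]'>/dev/null;  python3 -c "$T"
```

```text
TORQUE [-0.868  0.249 -0.006] [-1.2 -2.4  4.5] [ 0.4282 -0.0812  0.0603]
TORQUE [-0.745  0.395 -0.024] [-0.7 -2.8  6.2] [ 0.4282 -0.0812  0.0602]
```

```bash
T='from plant import manip
s=manip.sense();print("TORQUE",s["ft_torque"].round(3),s["ft_force"].round(1),s["ee_pos"].round(4))'; python3 -m crank '[[[0,0,0.0002,0],[0,0,0.0002,0]]]'>/dev/null;  python3 -c "$T"
```

```text
TORQUE [-0.674  0.729 -0.013] [-2.5 -1.9  9.1] [ 0.4282 -0.0812  0.0602]
```

The dial bottoms at 0.0602, the reading it started from, so it is home. I'll unload the force, open and retreat upward.

```bash
python3 -m crank '[[[0,0,-0.0004,0],[0,0,-0.0004,0]]]' && python3 -m crank '[[[0,0,-0.0004,0],[0,0,-0.0004,0],[0,0,-0.0004,0],[0,0,-0.0004,0],[0,0,-0.0004,0]]]' 0.45 && python3 -m crank '[[[0,0,-0.005,0],[0,0,-0.02,0],[0,0,-0.045,0],[0,0,-0.08,0],[0,0,-0.12,0]]]' && python3 -m crank '[[[0.0,0.0,-0.03,0],[-0.0,0,-0.06,0],[0,0,-0.06,0]]]'
```

```text
time_s: 14.5
ee_pos: [0.4282, -0.0812, 0.0602]
tcp_rot: [0.0, -0.128, 0.992, -0.0]
ft_force: [-1.0, -2.4, 4.9]
opening: 0.0144
grip_force: 25.0
time_s: 14.92
ee_pos: [0.4278, -0.081, 0.0602]
tcp_rot: [-0.0, -0.128, 0.992, 0.0]
ft_force: [0.3, -0.1, 0.8]
opening: 0.0379
grip_force: 0.0
time_s: 15.33
ee_pos: [0.4265, -0.0813, 0.1809]
tcp_rot: [-0.002, -0.128, 0.992, -0.0]
ft_force: [1.4, 0.5, -0.4]
opening: 0.0395
grip_force: 0.0
time_s: 15.58
ee_pos: [0.4309, -0.0811, 0.2469]
tcp_rot: [0.005, -0.128, 0.992, -0.0]
ft_force: [2.0, -0.8, 0.5]
opening: 0.0396
grip_force: 0.0
```

```bash
python3 -m crank '[[[0,-0.035,0,0],[0,-0.07,0,0],[0,-0.105,0,0],[0,-0.14,0,0],[0,-0.175,0,0]]]' >/dev/null && python3 -m crank '[[[0,-0.035,0,0],[0,-0.07,0,0],[0,-0.07,0,0],[0,-0.07,0,0]]]'
python3 - <<'E'
from h import *
p,K,R,t=cam("scene"); w=cloud(p,K,R,t); ims=[cv2.resize(p["color"][90:190,290:410,::-1],None,fx=3.3,fy=3.3)]
D=np.array([.428,-.0813])
for n in("scene","top"):
    p,K,R,t=cam(n); w=cloud(p,K,R,t)
    m=(np.hypot(*(w[...,:2]-D).transpose(2,0,1))<.03)&(w[...,2]>.090)&(w[...,2]<.115)
    P=w[m]
    if len(P)>10: print(n,len(P),np.percentile(P[:,2],[50,75,90]),cv2.minAreaRect(P[:,:2].astype(np.float32)))
    if n=="top":
        m=(abs(w[...,0]-.5)<.25)&(abs(w[...,1]+.05)<.22)&(w[...,2]>.058)&(w[...,2]<.069); print("hob",cv2.minAreaRect(w[m][:,:2].astype(np.float32)))
        ims.append(cv2.resize(p["color"][170:270,340:460,::-1],None,fx=3.3,fy=3.3))
cv2.imwrite("pics/e8.png",np.hstack(ims))
E
```

```text
time_s: 16.33
ee_pos: [0.4897, -0.3196, 0.2392]
tcp_rot: [-0.001, -0.126, 0.992, 0.0]
ft_force: [-0.2, -0.2, 0.5]
opening: 0.0394
grip_force: 0.0
scene 95 [0.0959311  0.09741716 0.09889057] ((0.4269966185092926, -0.07920276373624802), (0.04298285022377968, 0.01713486760854721), 18.805744171142578)
top 159 [0.09956479 0.1014665  0.10284859] ((0.42856675386428833, -0.08191590011119843), (0.04397997260093689, 0.01548681315034628), 14.367372512817383)
hob ((0.5302718281745911, -0.05851304531097412), (0.30964842438697815, 0.2496732473373413), 12.602115631103516)
```

View pics/e8.png

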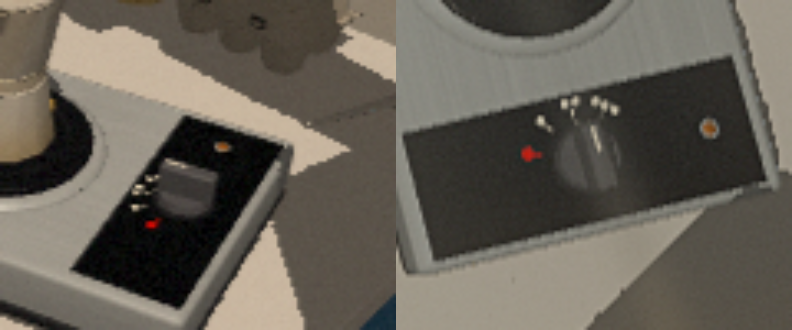

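The dial is home (top at 0.0996) and points at about 14.4° against the hob's yaw of 12.6°, so it sits at the two-dot mark. The hob has not moved and the pot is standing. Handing in.

```bash
python3 -c "
from plant import manip
print(manip.job_done())"
```

```text
the job is handed in; nothing more can be done
None
```

The job is handed in (no verdict was returned): the dial is fully home at medium, about 2° short of the two-dot mark, the hotplate is where it was, the pot, mug and spoon were not touched, and the gripper is clear.

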